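# Lay out a bench power supply on its carrier board

### The arm

A 6-joint arm with a two-finger parallel gripper is mounted at the origin on the work surface. World frame = base frame: x ahead of the robot, y to its left, z up, the work surface at z = 0. Lengths are in m, angles in rad, forces in N, time in s.
With the tool pointing down it reaches from about 0.375 to 0.825 m from the base axis. Payload 5.5 kg.
Tool frame: the origin (TCP) lies where the fingers leave the gripper's body, on its centre line; the fingertips stand 73 mm ahead of it and the grasp point (between the pads) lies 54 mm ahead of it; z points along the fingers, y is the line along which they close (so a half turn about z gives the same grasp; the last joint's range is limited). The gripper opens to 85 mm and grips with 20 to 120 N. Pads are 22 mm wide; open, the fingers measure 114 mm over their backs; the gripper's body (76 mm by 85 mm) begins 54 mm behind the grasp point. The pads swing forward as they close: fully open they stand 13 mm farther back than shut.
Start: joints at [-1.279, 0.314, -0.047, 1.21, 0, 1.571], TCP at [0.173, -0.575, 0.304] pointing down, gripper open.
Joint ranges: [-2.67, 2.67], [-0.69, 1.73], [-1.03, 1.25], [-2.08, 2.16], [-1.42, 1.45], [-3.14, 3.14]. Speed limits (rad/s): [2.39, 2.39, 3.01, 3.14, 3.14, 3.14].

### API

Orientations are given as a unit quaternion [w, x, y, z].
In Python, from workcell import arm gives the robot as it stands.
- The arm moves only by the tool jog_arm, never from a script. Its argument "plan" is a list of rows, each a list of 3 entries, a list of its own where there are three numbers: the opening, from 0 (shut) to 1 (fully open), then the shift along the tool's x, y, z normalised to -1 to 1, where 1 is 0.02 m, then the turn about the tool's z normalised to -1 to 1, where 1 is 5 degrees. A call has exactly 8 rows; each row shifts and turns the commanded pose from where the row before left it, along the tool's axes as they then stand; what a row does not reach is not made up. A row lasts 1/8 s, in which the tool goes at most 62.5 mm and 10.7 degrees, less where a joint would pass 70% of its speed; a pose out of reach is approached as far as the arm can. A call with a number of a shift or a turn outside -1 to 1 is refused whole. A call with a gripper value outside its range is refused whole. The fingers move at their own pace and stop on an object; "squeeze" is the grip in N (left out, the last holds). Time passes only in rows, so rows that do not move let the fingers close, or fill a call up. It gives the time, the measured TCP pose, the force, the opening and the grip force at its end, in the units of the state.
- arm.state(): the state, without advancing time (a new reading comes with each control period).
- arm.read_camera(name): name is "scene" or "top"; returns a dict with "frame" (400x640x3 uint8, red, green, blue), "fx", "fy", "cx", "cy" (pixels), "world_to_cam" (4x4, takes a point from world to camera coordinates). Camera axes: x right, y up, looking along -z (the intrinsics and any distortion apply to the point x, -y, -z); pixel columns grow to the right and rows downward; lengths in m; the calibration is good to about 2 mm. A picture is of the moment at which its call begins. There is no depth.
- arm.sign_off(): hands the job in; it is judged then, once.
The state is a dict: "time": time; "qpos": joint angles; "joint_vel": joint speeds; "joint_torque": joint torques, N m; "tcp_pos": TCP position; "orientation": TCP orientation; "ft_force": force on the tool from outside, world axes, zero at the start; "moment": the same for the moment, N m; "gripper_width": opening from 0.0 (shut) to 1.0 (fully open); "grip_force": force on a finger pad.
Only numpy, scipy, OpenCV 4.12 (cv2) and the standard library are available. Lean on these libraries where they do the work, as an engineer would, in place of code of your own. Each camera call takes 0.05 s, during which the arm holds its last target. There are 200 camera calls.

### The job

Lay out the power supply in the three empty outlined bays of the blue carrier board: the transformer module in the bay right next to the screw-terminal module, the regulator module (the one with the plain metal block) in the bay right next to the binding-post module, and the round-capacitor module in the middle bay between those two; the finned heat sink goes squarely on top of the regulator's metal block. Every module ends upright, flat on the carrier, roughly centred in its bay and square with it, let go of and still; leave the multimeter, the solder reel and the screwdriver where they are.

Things in the scene. Friction and masses are not known exactly. Their poses are not given: they have to be found in the camera images.
- carrier: Fixed blue board 90 (x) x 360 (y) x 5 mm flat on the bench. Five white-outlined 62 mm square bays in a row along its y axis, centres at y = -140, -70, 0, 70, 140 mm; fixed modules fill the end bays, the three inner ones are empty. Origin: middle bay's centre, at the underside (bench level); its upper face, on which modules stand, is at z = 5 mm.
- terminals: Fixed screw-terminal module (mains input) in one end bay of the carrier, either end: 54 mm green board with a 24 x 44 x 16 mm grey block with three screws. 26 mm high. Origin: centre of its underside, on the carrier's upper face.
- posts: Fixed binding-post module (output) in the other end bay: 54 mm green board with two round upright black posts 15 mm across with brass tips. 37 mm high. Origin: centre of its underside, on the carrier's upper face.
- transformer_grip (a point): Loose transformer module, 0.22 kg, 54 x 54 mm green board on two black header strips, board top 10 mm above its underside; centred on it a dark steel core 26 (x) x 46 (y) x 36 high and a copper winding 36 (x) x 28 (y) x 30 high; 46 mm high. Grip across x (36 mm) or y (46 mm). Point: on the vertical centre axis, 34 mm above the underside, a good grip height; x, y along the board edges, z up.
- capacitor_grip (a point): Loose capacitor module, 0.07 kg, 54 x 54 mm green board on two black header strips, board top 10 mm above its underside; centred on it one upright round black can 32 mm across and 42 mm high; overall 52 mm high. Point: on the vertical centre axis, 34 mm above the underside, a good grip height; x, y along the board edges, z up.
- regulator_grip (a point): Loose regulator module, 0.13 kg, 54 x 54 mm green board on two black header strips, board top 10 mm above its underside; centred on it a plain bare-metal block 40 x 40 mm, 32 mm high, flat on top; overall 42 mm high. Point: on the vertical centre axis, 34 mm above the underside, a good grip height; x, y along the board edges, z up.
- heatsink_grip (a point): Loose finned aluminium heat sink, 0.08 kg, no circuit board: 40 x 40 mm, 30 mm high, six upright fins running along its x on a 6 mm base, flat underside. It can be gripped by any opposite pair of sides. The point lies on its vertical centre axis, 22 mm above its underside, a good height to grip.
- meter: Bystander: grey multimeter lying on its back, 150 x 75 x 34 mm (40 mm over its dial), beside the carrier. Origin: centre of its underside. Leave alone.
- reel: Bystander: metal solder reel standing on its flange, 60 mm across, 40 mm high. Origin: centre of its underside. Leave alone.
- screwdriver: Bystander: screwdriver 180 mm long lying beyond the loose parts. Origin on its axis line. Leave alone.
Mind the look-alikes: they are no part of the job. What is shaped like the part that bears heatsink_grip but purple is not meant.

How it is judged:
At the end, for the whole second after the job is handed in: Transformer 60-80 mm from the terminals, regulator 60-80 mm from the posts, capacitor at the middle bay, each within 10 mm of its row, on the carrier, upright, square (0.2 rad, any quarter turn); heat sink level on the regulator, 10 mm, 0.25 rad; all at rest, untouched (x of transformer_grip in the frame of carrier between -0.01 and 0.01 m and horizontal distance between transformer_grip and terminals between 0.06 and 0.08 m and y of transformer_grip in the frame of carrier between -0.082 and 0.082 m and z of transformer_grip in the frame of carrier between 0.035 and 0.043 m and angle between each of transformer_grip, regulator_grip, capacitor_grip, heatsink_grip's own z axis and vertical below 0.08 rad and (angle between the x axis of transformer_grip and the x axis of carrier, either way round below 0.2 rad or angle between the x axis of transformer_grip and the y axis of carrier, either way round below 0.2 rad) and x of regulator_grip in the frame of carrier between -0.01 and 0.01 m and horizontal distance between regulator_grip and posts between 0.06 and 0.08 m and y of regulator_grip in the frame of carrier between -0.082 and 0.082 m and z of regulator_grip in the frame of carrier between 0.035 and 0.043 m and (angle between the x axis of regulator_grip and the x axis of carrier, either way round below 0.2 rad or angle between the x axis of regulator_grip and the y axis of carrier, either way round below 0.2 rad) and x of capacitor_grip in the frame of carrier between -0.01 and 0.01 m and y of capacitor_grip in the frame of carrier between -0.01 and 0.01 m and z of capacitor_grip in the frame of carrier between 0.035 and 0.043 m and (angle between the x axis of capacitor_grip and the x axis of carrier, either way round below 0.2 rad or angle between the x axis of capacitor_grip and the y axis of carrier, either way round below 0.2 rad) and x of heatsink_grip in the frame of regulator_grip between -0.01 and 0.01 m and y of heatsink_grip in the frame of regulator_grip between -0.01 and 0.01 m and z of heatsink_grip in the frame of regulator_grip between 0.026 and 0.034 m and (angle between the x axis of heatsink_grip and the x axis of regulator_grip, either way round below 0.25 rad or angle between the x axis of heatsink_grip and the y axis of regulator_grip, either way round below 0.25 rad) and linear speed of each of transformer, capacitor, regulator, heatsink below 0.01 m/s and angular speed of each of transformer, capacitor, regulator, heatsink below 0.1 rad/s and contact force between the fingers and transformer below 0.05 N and contact force between the fingers and capacitor below 0.05 N and contact force between the fingers and regulator below 0.05 N and contact force between the fingers and heatsink below 0.05 N).
It fails at once if the multimeter is moved more than 20 mm (distance of meter from where it was at the start of the episode above 0.02 m).
It fails at once if the solder reel is moved more than 20 mm (distance of reel from where it was at the start of the episode above 0.02 m).
It fails at once if the screwdriver is moved more than 20 mm (distance of screwdriver from where it was at the start of the episode above 0.02 m).
It also fails if it takes over 106 s, if anything falls off the work surface, if the arm or the gripper's body presses on something with over 40 N, if the wrist force passes 120 N, or if a joint passes its speed limit or range.

## Working session

There is one attempt and no reset: what is moved stays moved. The work goes in short steps, Python scripts to look and compute and a tool call to move; the robot and the scene stay as the last step left them, time stands still between calls to the robot, and variables do not carry over. Pictures are saved under pics/ and viewed, at most 14 in all, crops included, and the job is handed in when it is done.

Besides the shell and the picture viewer there is one more tool, called after "Call:" by a JSON object that holds its "fn" and its "kwargs", one argument or row to a line. jog_arm: Moves the arm, as the interface text tells. Its arguments: {"type":"object","properties":{"plan":{"type":"array","items":{"type":"array"}},"squeeze":{"type":"number"}},"required":["plan"]}

```bash
mkdir -p pics
python3 - <<'E'
from workcell import arm
import cv2,numpy as np
for n in("scene","top"):
    c=arm.read_camera(n); cv2.imwrite(f"pics/{n}0.png",c["frame"][:,:,::-1]); print(n,c["fx"],c["fy"],c["cx"],c["cy"],np.round(c["world_to_cam"],4).tolist(),[k for k in c])
print(arm.state())
E
```

```text
scene 403.54789517192285 403.54789517192285 317.91405878297945 197.67158478512076 [[-0.2854, 0.9583, -0.0135, 0.1816], [-0.6633, -0.1873, 0.7245, 0.3598], [0.6918, 0.2157, 0.6891, -1.5025], [0.0, 0.0, 0.0, 1.0]] ['frame', 'fx', 'fy', 'cx', 'cy', 'world_to_cam']
top 361.8547154571346 361.8547154571346 321.8712141575703 195.18266772500652 [[-0.0134, -0.9999, -0.0091, 0.0273], [0.9973, -0.014, 0.0726, -0.6118], [-0.0727, -0.0081, 0.9973, -1.0787], [0.0, 0.0, 0.0, 1.0]] ['frame', 'fx', 'fy', 'cx', 'cy', 'world_to_cam']
{'time': 0.1, 'qpos': array([-1.27900360e+00,  3.14186957e-01, -4.80232268e-02,  1.21020645e+00,
       -1.10157754e-05,  1.57079044e+00]), 'joint_vel': array([-0.00028004, -0.00150351,  0.00207711,  0.00095809,  0.00040602,
        0.00193076]), 'joint_torque': array([-3.16835039e-04, -5.40766597e+01,  3.40541017e+01,  1.12039075e-02,
       -2.17542942e-05,  5.49492228e-06]), 'tcp_pos': array([ 0.17247473, -0.57422472,  0.30308237]), 'orientation': array([-8.00743940e-04,  9.89375238e-01,  1.45382196e-01, -1.23226276e-04]), 'ft_force': array([-1.18863713, -0.02197062, -0.46731564]), 'moment': array([ 0.05649106,  0.01261253, -0.00932579]), 'grip_force': 0.0, 'gripper_width': 0.9995289326569832}
```

View pics/top0.png

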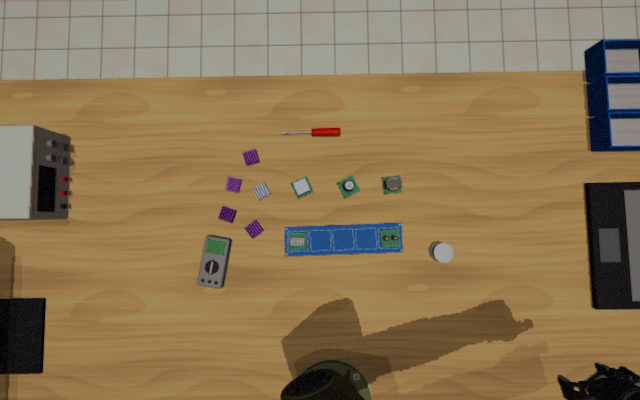

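View pics/scene0.png

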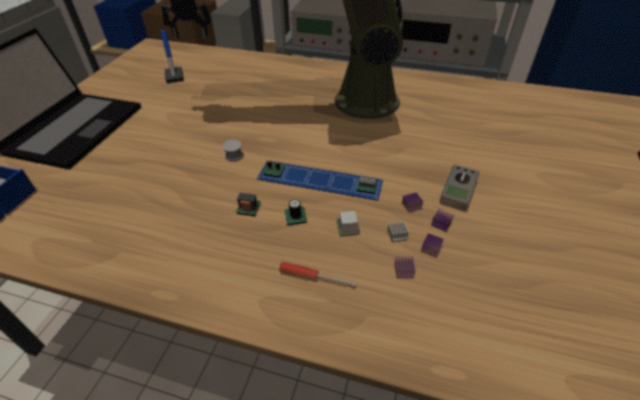

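The top view shows the carrier at about (343,239). The terminals are at its left end (297,241) and the posts at its right end (390,237). The loose parts are the heat sink (261,191), regulator (302,187), capacitor (348,186) and transformer (392,184). I'll take an enlarged crop.

Run:
```python
import cv2
im=cv2.imread("pics/top0.png")
cv2.imwrite("pics/c1.png",cv2.resize(im[165:265,245:409],(787,480),interpolation=cv2.INTER_CUBIC))
im=cv2.imread("pics/scene0.png")
cv2.imwrite("pics/c2.png",cv2.resize(im[150:270,225:425],(800,480),interpolation=cv2.INTER_CUBIC))
```

```text
(no output)
```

View pics/c1.png

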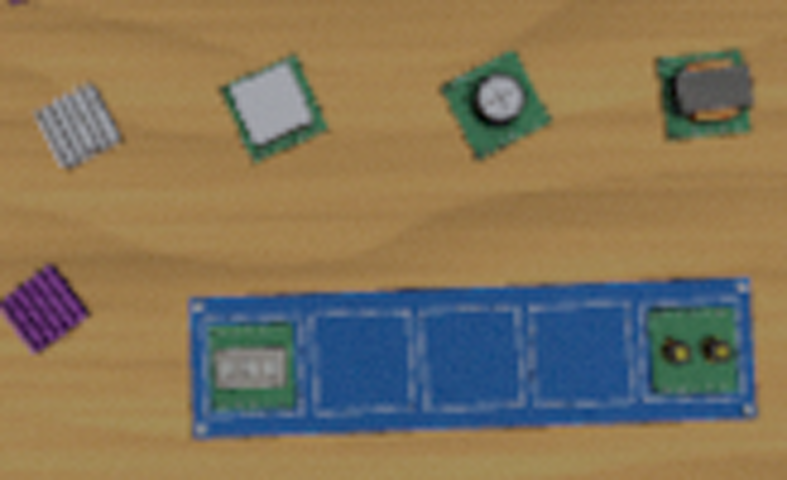

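View pics/c2.png

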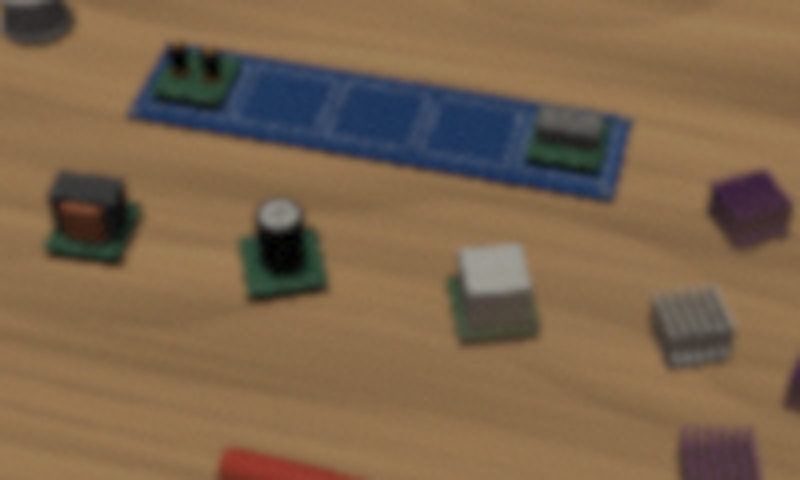

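The crop is clear and I can read corners for everything. Deprojecting both views.

```bash
cat > h.py <<'E'
import numpy as np
from workcell import arm
W={"scene":(403.548,317.914,197.672,[[-0.2854,0.9583,-0.0135,0.1816],[-0.6633,-0.1873,0.7245,0.3598],[0.6918,0.2157,0.6891,-1.5025]]),
"top":(361.855,321.871,195.183,[[-0.0134,-0.9999,-0.0091,0.0273],[0.9973,-0.014,0.0726,-0.6118],[-0.0727,-0.0081,0.9973,-1.0787]])}
def ray(cam,p,z,off,s):
    f,cx,cy,M=W[cam];M=np.array(M);R,t=M[:,:3],M[:,3]
    u=off[0]+(p[0]+.5)/s-.5;v=off[1]+(p[1]+.5)/s-.5
    d=R.T@np.array([(u-cx)/f,-(v-cy)/f,-1]);o=-R.T@t
    return (o+d*(z-o[2])/d[2])[:2]
def quad(cam,ps,z,off,s):
    q=np.array([ray(cam,p,z,off,s) for p in ps]);n=len(q)
    if n<4:return q.mean(0).round(4)
    e=np.roll(q,-1,0)-q
    a=np.degrees(np.angle(np.mean([ (x[0]+1j*x[1])/abs(x[0]+1j*x[1])*(1j)**(-i)*1 for i,x in enumerate(e)])))
    a2=np.degrees(np.angle(np.mean([((x[0]+1j*x[1])/abs(x[0]+1j*x[1]))**4 for x in e])))/4
    return q.mean(0).round(4),"ang mod90",round(a2,1),"edges",np.linalg.norm(e,axis=1).round(3)
E
python3 - <<'E'
from h import *
T=lambda ps,z:quad("top",ps,z,(245,165),4.8)
S=lambda ps,z:quad("scene",ps,z,(225,150),4)
print("carrier",T([(191,298),(748,279),(755,417),(195,438)],.005),S([(168,45),(632,118),(614,199),(130,117)],.005))
print("term",T([(253,367)],.031)); print("posts",T([(694,351)],.015))
print("hs",T([(36,118),(94,83),(124,136),(68,169)],.03),S([(652,293),(717,288),(732,330),(668,340)],.03))
print("regblk",T([(228,98),(295,62),(314,121),(254,146)],.042),S([(459,250),(523,243),(532,290),(467,295)],.042))
print("regbrd",T([(220,88),(296,54),(328,130),(256,162)],.01))
print("capbrd",T([(443,88),(517,52),(551,121),(480,159)],.01),"can",T([(500,99)],.052),S([(280,214)],.052))
print("trbrd",T([(655,58),(742,50),(751,132),(667,140)],.01),"core",T([(714,91)],.046))
s=arm.state();q=s["orientation"]
from scipy.spatial.transform import Rotation as R
print(R.from_quat(q[[1,2,3,0]]).as_matrix().round(3))
E
```

```text
carrier (array([ 0.4775, -0.0436]), 'ang mod90', np.float64(1.3), 'edges', array([0.356, 0.087, 0.356, 0.089])) (array([ 0.4778, -0.0424]), 'ang mod90', np.float64(2.1), 'edges', array([0.358, 0.088, 0.356, 0.087]))
term [0.4749 0.0942]
posts [ 0.4805 -0.1834]
hs (array([0.627 , 0.2019]), 'ang mod90', np.float64(30.4), 'edges', array([0.043, 0.039, 0.041, 0.038])) (array([0.6298, 0.2051]), 'ang mod90', np.float64(23.9), 'edges', array([0.042, 0.035, 0.041, 0.039]))
regblk (array([0.6366, 0.0796]), 'ang mod90', np.float64(23.7), 'edges', array([0.047, 0.039, 0.04 , 0.034])) (array([0.6383, 0.0812]), 'ang mod90', np.float64(22.1), 'edges', array([0.041, 0.041, 0.041, 0.039]))
regbrd (array([0.6386, 0.0803]), 'ang mod90', np.float64(23.5), 'edges', array([0.054, 0.053, 0.051, 0.053]))
capbrd (array([ 0.6388, -0.0628]), 'ang mod90', np.float64(26.0), 'edges', array([0.053, 0.049, 0.052, 0.051])) can [ 0.6384 -0.0615] [ 0.6377 -0.0614]
trbrd (array([ 0.6434, -0.1949]), 'ang mod90', np.float64(5.1), 'edges', array([0.056, 0.053, 0.054, 0.053])) core [ 0.6421 -0.1947]
[[ 0.958  0.288 -0.   ]
 [ 0.288 -0.958  0.002]
 [-0.    -0.002 -1.   ]]
```

The two views agree to 1–3 mm. Carrier centre is (0.478,-0.043) with yaw about 1.6°. I'll head for the transformer first.

Call:
{"fn": "jog_arm", "kwargs": {
  "plan": [
    [1,[1,0,0],-1],
    [1,[1,0,0],-1],
    [1,[1,0,0],-1],
    [1,[1,0,0],-1],
    [1,[1,0,0],-1],
    [1,[1,0,0],-1],
    [1,[1,0,0],-1],
    [1,[1,0,0],-1]
  ],
  "squeeze": 40
}}

```text
time: 1.1
tcp_pos: [0.3026, -0.4858, 0.3034]
orientation: [-0.0, 0.879, 0.476, -0.0]
ft_force: [-0.8, 1.2, -0.1]
gripper_width: 1.0
grip_force: 0.0
```

Call:
{"fn": "jog_arm", "kwargs": {
  "plan": [
    [1,[1,0.5,0],-1],
    [1,[1,0.5,0],-1],
    [1,[1,0.5,0],-1],
    [1,[1,0.5,0],-1],
    [1,[1,1,0],-1],
    [1,[1,1,0],-1],
    [1,[1,1,0],-1],
    [1,[1,1,0],-0.6]
  ]
}}

```text
time: 2.1
tcp_pos: [0.4605, -0.3601, 0.3034]
orientation: [-0.0, 0.677, 0.736, -0.0]
ft_force: [-0.5, 0.4, 0.6]
gripper_width: 1.003
grip_force: 0.0
```

```bash
cat >> h.py <<'E'
from scipy.spatial.transform import Rotation as Rr
def go(x,y,z,yaw):
    s=arm.state();q=s["orientation"];M=Rr.from_quat(q[[1,2,3,0]]).as_matrix();p=s["tcp_pos"]
    psi=np.degrees(np.arctan2(M[1,0],M[0,0]))
    a=np.radians(yaw);B=np.array([[np.cos(a),np.sin(a),0],[np.sin(a),-np.cos(a),0],[0,0,-1]])
    d=np.array([x,y,z])-p
    print("t",round(s["time"],2),"p",p.round(4),"yaw",round(psi,1),"w",round(s["gripper_width"],2),"F",s["ft_force"].round(1),"q",s["qpos"].round(2))
    print("rows now-axes",(M.T@d/.02).round(2),"target-axes",(B.T@d/.02).round(2),"turn",round((psi-yaw)/5,2))
E
python3 -c "
from h import *
go(.643,-.195,.09,95)"
```

```text
t 2.1 p [ 0.4605 -0.3601  0.3034] yaw 94.8 w 1.0 F [-0.5  0.4  0.6] q [-0.66  0.29 -0.09  1.2  -0.    0.82]
rows now-axes [ 7.45  9.79 10.67] target-axes [ 7.43  9.81 10.67] turn -0.03
```

Call:
{"fn": "jog_arm", "kwargs": {
  "plan": [
    [1,[0.8,1,0.5],0],
    [1,[0.8,1,0.5],0],
    [1,[0.8,1,0.5],0],
    [1,[0.8,1,0.5],0],
    [1,[0.8,1,0.5],0],
    [1,[0.8,1,1],0],
    [1,[0.8,1,1],0],
    [1,[0.8,1,1],0]
  ]
}}

```text
time: 3.1
tcp_pos: [0.6096, -0.2192, 0.1925]
orientation: [-0.0, 0.677, 0.736, -0.0]
ft_force: [0.6, 0.1, 0.1]
gripper_width: 1.0
grip_force: 0.0
```

Call:
{"fn": "jog_arm", "kwargs": {
  "plan": [
    [1,[0.5,0.9,0],0],
    [1,[0.5,0.9,0],0],
    [1,[0,0,1],0],
    [1,[0,0,1],0],
    [1,[0,0,0.5],0],
    [1,[0,0,0],0],
    [1,[0,0,0],0],
    [1,[0,0,0],0]
  ]
}}

```text
time: 4.1
tcp_pos: [0.6437, -0.1975, 0.145]
orientation: [0.001, 0.677, 0.736, 0.0]
ft_force: [0.8, -0.2, 0.1]
gripper_width: 1.0
grip_force: 0.0
```

```bash
python3 -c "
from h import *
go(.643,-.195,.09,95)
import cv2
a=arm.read_camera('scene')['frame'][150:270,225:325,::-1];b=arm.read_camera('top')['frame'][135:235,345:445,::-1]
cv2.imwrite('pics/a.png',np.hstack([cv2.resize(a,(400,480),interpolation=2),cv2.resize(b,(400,480),interpolation=2)]))"
```

```text
t 4.1 p [ 0.6437 -0.1975  0.145 ] yaw 94.7 w 1.0 F [ 0.8 -0.2  0.1] q [-0.3   0.54 -0.08  0.95 -0.    1.19]
rows now-axes [ 0.13 -0.03  2.75] target-axes [ 0.13 -0.03  2.75] turn -0.06
```

View pics/a.png

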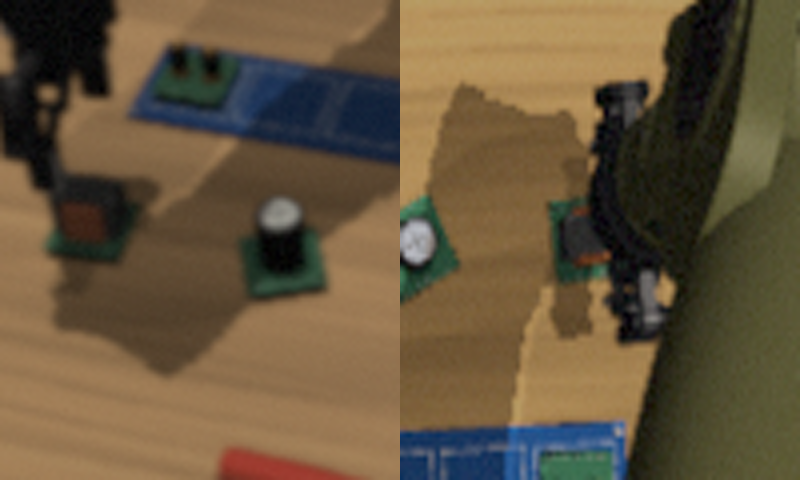

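The gripper straddles the transformer along x, with one finger on each side. Its offset in the top view is parallax from its height. Descend and grip.

Call:
{"fn": "jog_arm", "kwargs": {
  "plan": [
    [1,[0.15,0,1],0],
    [1,[0,0,1],0],
    [1,[0,0,0.7],0],
    [0,[0,0,0],0],
    [0,[0,0,0],0],
    [0,[0,0,0],0],
    [0,[0,0,0],0],
    [0,[0,0,0],0]
  ]
}}

```text
time: 5.2
tcp_pos: [0.6437, -0.1945, 0.0911]
orientation: [0.001, 0.677, 0.736, 0.0]
ft_force: [-0.0, -0.0, 5.6]
gripper_width: 0.409
grip_force: 41.6
```

```bash
python3 -c "
from h import *
go(.4757,.027,.1,91.6)"
```

```text
t 5.2 p [ 0.6437 -0.1945  0.0911] yaw 94.7 w 0.41 F [-0.  -0.   5.6] q [-0.29  0.59 -0.13  0.85 -0.    1.2 ]
rows now-axes [11.73 -7.46 -0.47] target-axes [11.31 -8.09 -0.45] turn 0.62
```

Call:
{"fn": "jog_arm", "kwargs": {
  "plan": [
    [0,[0,0,-0.5],0],
    [0,[0,0,-1],0.3],
    [0,[0,0,-1],0.3],
    [0,[0,0,-1],0],
    [0,[1,-0.7,-0.5],0],
    [0,[1,-0.7,0],0],
    [0,[1,-0.7,0],0],
    [0,[1,-0.7,0],0]
  ]
}}

```text
time: 6.2
tcp_pos: [0.5835, -0.1153, 0.1698]
orientation: [-0.0, 0.696, 0.718, -0.0]
ft_force: [-1.0, 0.6, -3.3]
gripper_width: 0.409
grip_force: 40.7
```

Call:
{"fn": "jog_arm", "kwargs": {
  "plan": [
    [0,[1,-0.7,0],0],
    [0,[1,-0.7,0],0],
    [0,[1,-0.7,0],0],
    [0,[1,-0.7,0],0],
    [0,[1,-0.7,0],0],
    [0,[1,-0.7,0],0],
    [0,[1,-0.7,0],0],
    [0,[0,0,0],0]
  ]
}}

```text
time: 7.2
tcp_pos: [0.4809, 0.0221, 0.1699]
orientation: [-0.0, 0.696, 0.718, -0.0]
ft_force: [1.5, 0.0, -2.3]
gripper_width: 0.414
grip_force: 40.7
```

```bash
python3 -c "
from h import *
go(.4757,.027,.0965,91.6)"
```

```text
t 7.2 p [0.4809 0.0221 0.1699] yaw 91.8 w 0.41 F [ 1.5  0.  -2.3] q [ 0.05  0.19 -0.53  0.85  0.    1.58]
rows now-axes [ 0.25 -0.25  3.67] target-axes [ 0.25 -0.26  3.67] turn 0.05
```

Lower it, let go and rise.

Call:
{"fn": "jog_arm", "kwargs": {
  "plan": [
    [0,[0.25,-0.25,0.9],0],
    [0,[0,0,0.9],0],
    [0,[0,0,0.9],0],
    [0,[0,0,0.6],0],
    [0,[0,0,0.35],0],
    [0,[0,0,0],0],
    [1,[0,0,0],0],
    [1,[0,0,0],0]
  ]
}}

```text
time: 8.2
tcp_pos: [0.4778, 0.0259, 0.0976]
orientation: [0.0, 0.696, 0.718, 0.0]
ft_force: [-0.3, -0.8, 0.6]
gripper_width: 0.822
grip_force: 0.0
```

```bash
python3 -c "
from h import *
go(.638,-.0615,.09,116)"
```

```text
t 8.2 p [0.4778 0.0259 0.0976] yaw 91.7 w 0.82 F [-0.3 -0.8  0.6] q [ 0.05  0.28 -0.62  0.67  0.    1.59]
rows now-axes [-4.61  7.87  0.39] target-axes [-7.44  5.28  0.38] turn -4.86
```

Call:
{"fn": "jog_arm", "kwargs": {
  "plan": [
    [1,[0,0,-1],0],
    [1,[0,0,-1],0],
    [1,[0,0,-1],-1],
    [1,[0,0,-1],-1],
    [1,[-0.9,0.7,0],-1],
    [1,[-0.9,0.7,0],-1],
    [1,[-0.9,0.7,0],-0.9],
    [1,[-0.9,0.7,0],0]
  ]
}}

```text
time: 9.2
tcp_pos: [0.5541, -0.0241, 0.1774]
orientation: [0.0, 0.528, 0.849, 0.0]
ft_force: [-0.8, 0.5, -0.0]
gripper_width: 1.002
grip_force: 0.0
```

```bash
python3 -c "
from h import *
go(.638,-.0615,.09,116)"
```

```text
t 9.2 p [ 0.5541 -0.0241  0.1774] yaw 116.2 w 1.0 F [-0.8  0.5 -0. ] q [-0.04  0.31 -0.35  0.91  0.    1.07]
rows now-axes [-3.53  2.93  4.38] target-axes [-3.52  2.95  4.37] turn 0.05
```

Call:
{"fn": "jog_arm", "kwargs": {
  "plan": [
    [1,[-0.9,0.75,0],0],
    [1,[-0.9,0.75,0],0],
    [1,[-0.9,0.75,0],0],
    [1,[-0.8,0.7,0],0],
    [1,[0,0,0.9],0],
    [1,[0,0,0.9],0],
    [1,[0,0,0.5],0],
    [1,[0,0,0],0]
  ]
}}

```text
time: 10.2
tcp_pos: [0.6357, -0.06, 0.1294]
orientation: [-0.001, 0.528, 0.849, -0.001]
ft_force: [-0.7, 0.0, 0.8]
gripper_width: 0.999
grip_force: 0.0
```

Call:
{"fn": "jog_arm", "kwargs": {
  "plan": [
    [1,[0,0,1],0],
    [1,[0,0,1],0],
    [1,[0,0,0],0],
    [0,[0,0,0],0],
    [0,[0,0,0],0],
    [0,[0,0,0],0],
    [0,[0,0,0],0],
    [0,[0,0,0],0]
  ],
  "squeeze": 30
}}

```text
time: 11.2
tcp_pos: [0.6378, -0.0604, 0.0918]
orientation: [0.001, 0.528, 0.849, 0.0]
ft_force: [-1.7, 0.9, 6.6]
gripper_width: 0.361
grip_force: 29.5
```

```bash
python3 -c "
from h import *
go(.4777,-.043,.1,91.6)"
```

```text
t 11.2 p [ 0.6378 -0.0604  0.0918] yaw 116.2 w 0.36 F [-1.7  0.9  6.6] q [-0.09  0.54 -0.22  0.81  0.    1.02]
rows now-axes [ 4.32 -6.79 -0.42] target-axes [ 1.09 -7.98 -0.41] turn 4.92
```

Call:
{"fn": "jog_arm", "kwargs": {
  "plan": [
    [0,[0,0,-0.5],0],
    [0,[0,0,-1],0],
    [0,[0,0,-1],1],
    [0,[0,0,-1],1],
    [0,[0,0,-0.7],1],
    [0,[0,0,0],1],
    [0,[0,0,0],0.9],
    [0,[0.15,-1,0],0]
  ]
}}

```text
time: 12.2
tcp_pos: [0.6179, -0.0581, 0.1752]
orientation: [0.0, 0.697, 0.717, 0.0]
ft_force: [-0.4, 0.3, -1.2]
gripper_width: 0.364
grip_force: 29.9
```

Call:
{"fn": "jog_arm", "kwargs": {
  "plan": [
    [0,[0.15,-1,0],0],
    [0,[0.15,-1,0],0],
    [0,[0.15,-1,0],0],
    [0,[0.15,-1,0],0],
    [0,[0.15,-1,0],0],
    [0,[0.15,-1,0],0],
    [0,[0,-0.8,0],0],
    [0,[0,0,0],0]
  ]
}}

```text
time: 13.2
tcp_pos: [0.4798, -0.0441, 0.1751]
orientation: [-0.0, 0.697, 0.718, -0.0]
ft_force: [0.2, 0.1, -1.8]
gripper_width: 0.362
grip_force: 29.9
```

```bash
python3 -c "
from h import *
go(.4777,-.043,.097,91.6)"
```

```text
t 13.2 p [ 0.4798 -0.0441  0.1751] yaw 91.7 w 0.36 F [ 0.2  0.1 -1.8] q [-0.09  0.19 -0.52  0.86 -0.    1.45]
rows now-axes [ 0.06 -0.1   3.91] target-axes [ 0.06 -0.1   3.91] turn 0.02
```

Call:
{"fn": "jog_arm", "kwargs": {
  "plan": [
    [0,[0.1,-0.1,1],0],
    [0,[0,0,1],0],
    [0,[0,0,1],0],
    [0,[0,0,0.6],0],
    [0,[0,0,0.35],0],
    [0,[0,0,0],0],
    [1,[0,0,0],0],
    [1,[0,0,0],0]
  ]
}}

```text
time: 14.2
tcp_pos: [0.479, -0.0421, 0.0962]
orientation: [0.0, 0.696, 0.718, 0.0]
ft_force: [0.4, 0.0, 0.6]
gripper_width: 0.778
grip_force: 0.0
```

Call:
{"fn": "jog_arm", "kwargs": {
  "plan": [
    [1,[0,0,-0.5],0],
    [1,[0,0,-1],0],
    [1,[0,0,-1],-1],
    [1,[0,0,-1],-1],
    [1,[0,0,-0.5],-1],
    [1,[0,0,0],-1],
    [1,[0,0,0],-0.3],
    [1,[0,0,0],0]
  ]
}}

```text
time: 15.2
tcp_pos: [0.4786, -0.0421, 0.1761]
orientation: [0.0, 0.551, 0.835, 0.0]
ft_force: [0.3, -0.5, -0.2]
gripper_width: 0.998
grip_force: 0.0
```

```bash
python3 -c "
from h import *
go(.638,.0803,.09,113.2)"
```

```text
t 15.2 p [ 0.4786 -0.0421  0.1761] yaw 113.2 w 1.0 F [ 0.3 -0.5 -0.2] q [-0.09  0.19 -0.52  0.86 -0.    1.08]
rows now-axes [2.49 9.74 4.31] target-axes [2.48 9.74 4.31] turn -0.01
```

Call:
{"fn": "jog_arm", "kwargs": {
  "plan": [
    [1,[0.3,1,0],0],
    [1,[0.3,1,0],0],
    [1,[0.3,1,0],0],
    [1,[0.3,1,0],0],
    [1,[0.3,1,0],0],
    [1,[0.3,1,0],0],
    [1,[0.3,1,0],0],
    [1,[0.4,1,0],0]
  ]
}}

```text
time: 16.2
tcp_pos: [0.6072, 0.0685, 0.1755]
orientation: [-0.0, 0.55, 0.835, -0.0]
ft_force: [0.4, 0.6, 0.6]
gripper_width: 1.0
grip_force: 0.0
```

Call:
{"fn": "jog_arm", "kwargs": {
  "plan": [
    [1,[0,1,0],0],
    [1,[0,0.75,0],0],
    [1,[0,0,0.9],0],
    [1,[0,0,0.9],0],
    [1,[0,0,0.5],0],
    [1,[0,0,0],0],
    [1,[0,0,0],0],
    [1,[0,0,0],0]
  ]
}}

```text
time: 17.2
tcp_pos: [0.6386, 0.0807, 0.1308]
orientation: [0.001, 0.55, 0.835, 0.0]
ft_force: [-0.2, -0.3, -0.4]
gripper_width: 1.004
grip_force: 0.0
```

```bash
python3 -c "
from h import *
go(.638,.0803,.09,113.2)"
```

```text
t 17.2 p [0.6386 0.0807 0.1308] yaw 113.2 w 1.0 F [-0.2 -0.3 -0.4] q [ 0.13  0.51 -0.17  0.89 -0.    1.29]
rows now-axes [-0.   -0.04  2.04] target-axes [-0.01 -0.03  2.04] turn 0.0
```

Call:
{"fn": "jog_arm", "kwargs": {
  "plan": [
    [1,[0,0,1],0],
    [1,[0,0,1],0],
    [1,[0,0,0],0],
    [0,[0,0,0],0],
    [0,[0,0,0],0],
    [0,[0,0,0],0],
    [0,[0,0,0],0],
    [0,[0,0,0],0]
  ],
  "squeeze": 40
}}

```text
time: 18.2
tcp_pos: [0.6389, 0.0808, 0.0911]
orientation: [0.001, 0.55, 0.835, 0.001]
ft_force: [0.3, 0.1, 5.7]
gripper_width: 0.461
grip_force: 41.3
```

Call:
{"fn": "jog_arm", "kwargs": {
  "plan": [
    [0,[0,0,-0.5],0],
    [0,[0,0,-1],0],
    [0,[0,0,-1],1],
    [0,[0,0,-1],1],
    [0,[0,0,-1],1],
    [0,[0,0,-0.5],1],
    [0,[0,0,0],0.3],
    [0,[0,0,0],0]
  ]
}}

```text
time: 19.2
tcp_pos: [0.6377, 0.0807, 0.1894]
orientation: [-0.0, 0.696, 0.718, -0.0]
ft_force: [-0.5, 0.7, -1.4]
gripper_width: 0.463
grip_force: 40.6
```

```bash
python3 -c "
from h import *
go(.4797,-.113,.097,91.6)"
```

```text
t 19.2 p [0.6377 0.0807 0.1894] yaw 91.8 w 0.46 F [-0.5  0.7 -1.4] q [ 0.13  0.46 -0.11  1.01  0.    1.67]
rows now-axes [-9.43 -8.19  4.63] target-axes [-9.46 -8.17  4.62] turn 0.04
```

Call:
{"fn": "jog_arm", "kwargs": {
  "plan": [
    [0,[-1,-0.85,0],0],
    [0,[-1,-0.85,0],0],
    [0,[-1,-0.85,0],0],
    [0,[-1,-0.85,0],0],
    [0,[-1,-0.85,0],0],
    [0,[-1,-0.85,0],0],
    [0,[-1,-0.85,0],0],
    [0,[-1,-0.85,0],0]
  ]
}}

```text
time: 20.2
tcp_pos: [0.5058, -0.0838, 0.1892]
orientation: [-0.001, 0.696, 0.718, -0.0]
ft_force: [-0.5, -0.8, -0.8]
gripper_width: 0.459
grip_force: 40.7
```

Call:
{"fn": "jog_arm", "kwargs": {
  "plan": [
    [0,[-1,-1,0],0],
    [0,[-0.4,-0.4,0],0],
    [0,[0,0,0.5],0],
    [0,[0,0,1],0],
    [0,[0,0,0.5],0],
    [0,[0,0,0],0],
    [0,[0,0,0],0],
    [0,[0,0,0],0]
  ]
}}

```text
time: 21.2
tcp_pos: [0.4804, -0.1121, 0.1505]
orientation: [0.0, 0.696, 0.718, 0.0]
ft_force: [0.1, 0.1, -0.6]
gripper_width: 0.454
grip_force: 40.7
```

```bash
python3 -c "
from h import *
go(.4797,-.113,.097,91.6)"
```

```text
t 21.2 p [ 0.4804 -0.1121  0.1505] yaw 91.7 w 0.45 F [ 0.1  0.1 -0.6] q [-0.23  0.23 -0.53  0.81  0.    1.31]
rows now-axes [-0.04 -0.04  2.67] target-axes [-0.04 -0.03  2.67] turn 0.03
```

Call:
{"fn": "jog_arm", "kwargs": {
  "plan": [
    [0,[0,0,1],0],
    [0,[0,0,1],0],
    [0,[0,0,0.5],0],
    [0,[0,0,0.2],0],
    [0,[0,0,0],0],
    [0,[0,0,0],0],
    [1,[0,0,0],0],
    [1,[0,0,0],0]
  ]
}}

```text
time: 22.2
tcp_pos: [0.4801, -0.1122, 0.0962]
orientation: [0.0, 0.696, 0.718, 0.0]
ft_force: [0.9, 0.2, -1.1]
gripper_width: 0.866
grip_force: 0.0
```

Call:
{"fn": "jog_arm", "kwargs": {
  "plan": [
    [1,[0,0,-0.5],0],
    [1,[0,0,-1],0],
    [1,[0,0,-1],0],
    [1,[0,0,-1],-1],
    [1,[0,0,-1],-1],
    [1,[0,0,-0.2],-1],
    [1,[0,0,0],-1],
    [1,[0,0,0],-1]
  ]
}}

```text
time: 23.2
tcp_pos: [0.48, -0.1122, 0.1908]
orientation: [0.0, 0.523, 0.852, 0.0]
ft_force: [-0.4, -0.8, -0.2]
gripper_width: 1.0
grip_force: 0.0
```

```bash
python3 -c "
from h import *
go(.628,.203,.076,117)"
```

```text
t 23.2 p [ 0.48   -0.1122  0.1908] yaw 116.9 w 1.0 F [-0.4 -0.8 -0.2] q [-0.23  0.19 -0.48  0.9  -0.    0.87]
rows now-axes [10.71 13.72  5.75] target-axes [10.68 13.75  5.74] turn -0.02
```

Call:
{"fn": "jog_arm", "kwargs": {
  "plan": [
    [1,[0.75,1,0],0],
    [1,[0.75,1,0],0],
    [1,[0.75,1,0],0],
    [1,[0.75,1,0],0],
    [1,[0.75,1,0],0],
    [1,[0.75,1,0],0],
    [1,[0.75,1,0],0],
    [1,[0.75,1,0],0]
  ]
}}

```text
time: 24.2
tcp_pos: [0.5693, 0.0679, 0.1906]
orientation: [0.0, 0.525, 0.851, 0.0]
ft_force: [-0.3, 0.1, 0.3]
gripper_width: 1.002
grip_force: 0.0
```

Call:
{"fn": "jog_arm", "kwargs": {
  "plan": [
    [1,[0.8,1,0],0],
    [1,[0.8,1,0],0],
    [1,[0.8,1,0],0],
    [1,[0.8,1,0],0],
    [1,[0.8,1,0.4],0],
    [1,[0.7,0.7,0.8],0],
    [1,[0,0,0.8],0],
    [1,[0,0,0],0]
  ]
}}

```text
time: 25.2
tcp_pos: [0.6264, 0.2013, 0.147]
orientation: [-0.002, 0.525, 0.851, -0.002]
ft_force: [-0.4, -0.2, -0.5]
gripper_width: 1.002
grip_force: 0.0
```

```bash
python3 -c "
from h import *
go(.628,.203,.076,117)
import cv2
a=arm.read_camera('scene')['frame'][150:270,225:425,::-1];b=arm.read_camera('top')['frame'][165:265,245:409,::-1]
cv2.imwrite('pics/b.png',cv2.resize(a,(800,480),interpolation=2));cv2.imwrite('pics/b2.png',cv2.resize(b,(787,480),interpolation=2))"
```

```text
t 25.2 p [0.6264 0.2013 0.147 ] yaw 116.7 w 1.0 F [-0.4 -0.2 -0.5] q [ 0.31  0.52 -0.11  0.95 -0.    1.42]
rows now-axes [0.04 0.13 3.55] target-axes [0.04 0.11 3.55] turn -0.06
```

View pics/b.png

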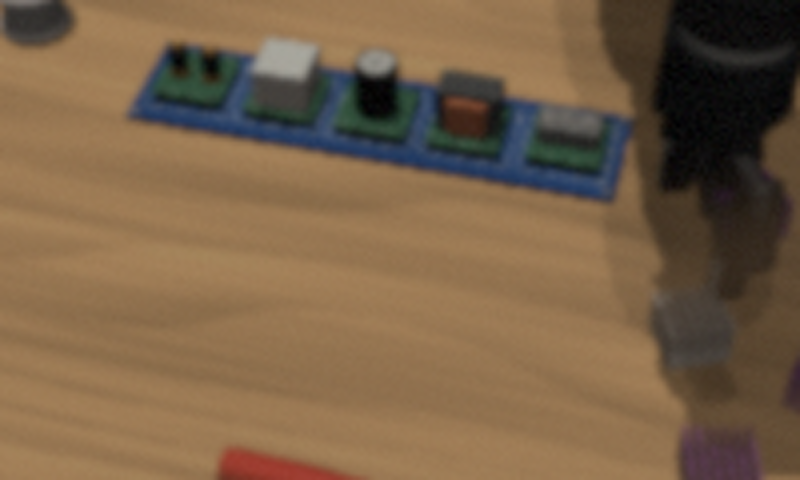

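View pics/b2.png

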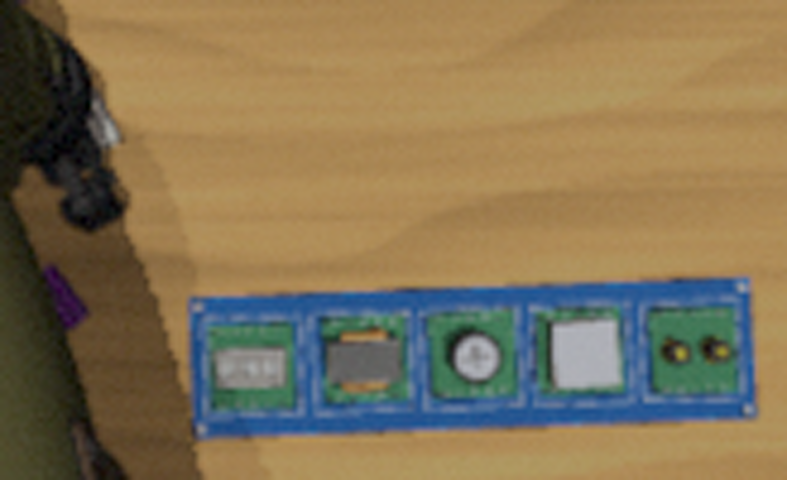

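All three modules sit square in their bays, and the regulator top is at about (586,354) in the crop. Now grip the heat sink.

Call:
{"fn": "jog_arm", "kwargs": {
  "plan": [
    [1,[0,0.1,1],0],
    [1,[0,0,1],0],
    [1,[0,0,0.9],0],
    [1,[0,0,0.4],0],
    [0,[0,0,0],0],
    [0,[0,0,0],0],
    [0,[0,0,0],0],
    [0,[0,0,0],0]
  ],
  "squeeze": 30
}}

```text
time: 26.3
tcp_pos: [0.6309, 0.2034, 0.085]
orientation: [0.001, 0.525, 0.851, 0.001]
ft_force: [0.2, -0.0, 3.9]
gripper_width: 0.46
grip_force: 30.7
```

Call:
{"fn": "jog_arm", "kwargs": {
  "plan": [
    [0,[0,0,0],0],
    [0,[0,0,-0.5],0],
    [0,[0,0,-1],0],
    [0,[0,0,-1],0],
    [0,[0,0,-1],1],
    [0,[0,0,-1],1],
    [0,[0,0,-1],1],
    [0,[0,0,-1],1]
  ]
}}

```text
time: 27.3
tcp_pos: [0.6297, 0.203, 0.2146]
orientation: [-0.0, 0.666, 0.746, -0.0]
ft_force: [-0.4, 0.2, -0.7]
gripper_width: 0.458
grip_force: 30.4
```

```bash
python3 -c "
from h import *
r=quad('top',[(549,323),(616,318),(621,386),(556,391)],.047,(245,165),4.8);print(r)
print(quad('scene',[(268,38),(320,42),(313,83),(251,75)],.047,(225,150),4))
go(*r[0],.13,91.6)"
```

```text
(array([ 0.4807, -0.1113]), 'ang mod90', np.float64(3.7), 'edges', array([0.041, 0.042, 0.04 , 0.042]))
(array([ 0.4805, -0.1097]), 'ang mod90', np.float64(7.0), 'edges', array([0.039, 0.047, 0.045, 0.043]))
t 27.3 p [0.6297 0.203  0.2146] yaw 96.6 w 0.46 F [-0.4  0.2 -0.7] q [ 0.31  0.47 -0.02  1.08  0.    1.77]
rows now-axes [-14.76  -9.19   4.24] target-axes [-15.5   -7.89   4.23] turn 0.99
```

Call:
{"fn": "jog_arm", "kwargs": {
  "plan": [
    [0,[0,0,0],1],
    [0,[-1,-0.5,0],0],
    [0,[-1,-0.5,0],0],
    [0,[-1,-0.5,0],0],
    [0,[-1,-0.5,0],0],
    [0,[-1,-0.5,0],0],
    [0,[-1,-0.5,0],0],
    [0,[-1,-0.5,0],0]
  ]
}}

```text
time: 28.3
tcp_pos: [0.5637, 0.0598, 0.214]
orientation: [0.0, 0.696, 0.718, 0.0]
ft_force: [-1.0, -0.3, -0.3]
gripper_width: 0.456
grip_force: 30.4
```

Call:
{"fn": "jog_arm", "kwargs": {
  "plan": [
    [0,[-1,-0.5,0],0],
    [0,[-1,-0.5,0],0],
    [0,[-1,-0.5,0],0],
    [0,[-1,-0.5,0],0],
    [0,[-1,-0.5,0],0],
    [0,[-1,-0.5,0],0],
    [0,[-1,-0.5,0],0],
    [0,[-1,-0.5,0],0]
  ]
}}

```text
time: 29.3
tcp_pos: [0.4884, -0.1025, 0.2139]
orientation: [0.0, 0.696, 0.718, 0.0]
ft_force: [-0.3, -0.4, -1.5]
gripper_width: 0.457
grip_force: 30.4
```

```bash
python3 -c "
from h import *
go(.4803,-.112,.133,91.6)"
```

```text
t 29.3 p [ 0.4884 -0.1025  0.2139] yaw 91.7 w 0.46 F [-0.3 -0.4 -1.5] q [-0.21  0.18 -0.43  0.96 -0.    1.33]
rows now-axes [-0.46 -0.42  4.05] target-axes [-0.46 -0.42  4.05] turn 0.02
```

Call:
{"fn": "jog_arm", "kwargs": {
  "plan": [
    [0,[-0.4,-0.4,0],0],
    [0,[0,0,1],0],
    [0,[0,0,1],0],
    [0,[0,0,1],0],
    [0,[0,0,0.3],0],
    [0,[0,0,0],0],
    [0,[0,0,0],0],
    [0,[0,0,0],0]
  ]
}}

```text
time: 30.3
tcp_pos: [0.4819, -0.1096, 0.1486]
orientation: [0.001, 0.696, 0.718, 0.0]
ft_force: [-0.3, 0.8, -1.9]
gripper_width: 0.458
grip_force: 30.4
```

```bash
python3 -c "
from h import *
go(.4803,-.112,.133,91.6)
import cv2
a=arm.read_camera('scene')['frame'][130:210,235:365,::-1]
cv2.imwrite('pics/d.png',cv2.resize(a,(780,480),interpolation=2))"
```

```text
t 30.3 p [ 0.4819 -0.1096  0.1486] yaw 91.7 w 0.46 F [-0.3  0.8 -1.9] q [-0.22  0.24 -0.53  0.8   0.    1.32]
rows now-axes [-0.12 -0.09  0.78] target-axes [-0.12 -0.08  0.78] turn 0.02
```

View pics/d.png

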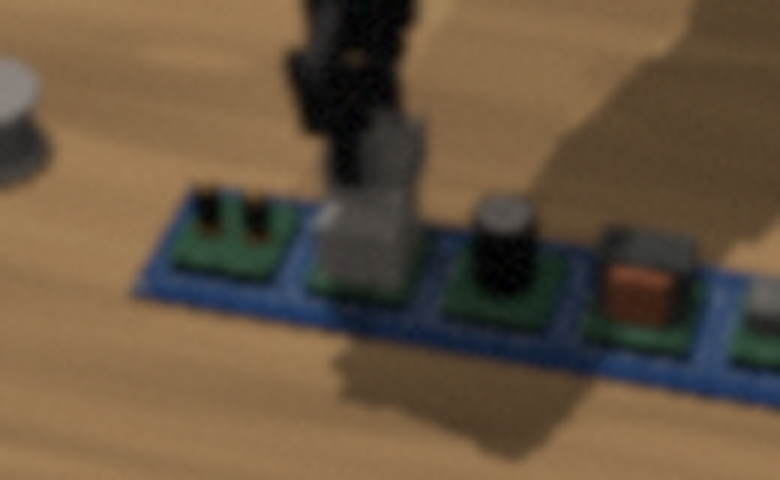

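The heat sink hangs just above the block and may sit slightly to the right (+y). I'll overlay the expected outlines to measure the offset.

Run:
```python
from h import *
import cv2
out=[]
for cam,off,s,n in(("scene",(270,130),8,50),("top",(340,190),8,50)):
    f,cx,cy,M=W[cam];M=np.array(M)
    img=arm.read_camera(cam)["frame"][off[1]:off[1]+60,off[0]:off[0]+n,::-1]
    img=cv2.convertScaleAbs(cv2.resize(img,None,fx=s,fy=s,interpolation=2),alpha=1.6)
    def box(c,z0,z1,col):
        a=np.radians(91.6);e=[np.array([np.cos(a),np.sin(a)]),np.array([np.sin(a),-np.cos(a)])]
        P=[]
        for z in(z0,z1):
            for i,j in((1,1),(1,-1),(-1,-1),(-1,1)):
                q=M[:,:3]@np.array([*(np.array(c)+.02*(i*e[0]+j*e[1])),z])+M[:,3]
                P.append((int((cx-f*q[0]/q[2]-off[0]+.5)*s),int((cy+f*q[1]/q[2]-off[1]+.5)*s)))
        for k in range(4):
            for u,v in((k,(k+1)%4),(4+k,4+(k+1)%4),(k,k+4)): cv2.line(img,P[u],P[v],col,1)
    box((.4805,-.1115),.015,.047,(0,255,0))
    box((.4819,-.1096),.0636,.0936,(0,0,255))
    out.append(img)
cv2.imwrite("pics/e.png",np.hstack(out))
```

```text
(no output)
```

View pics/e.png

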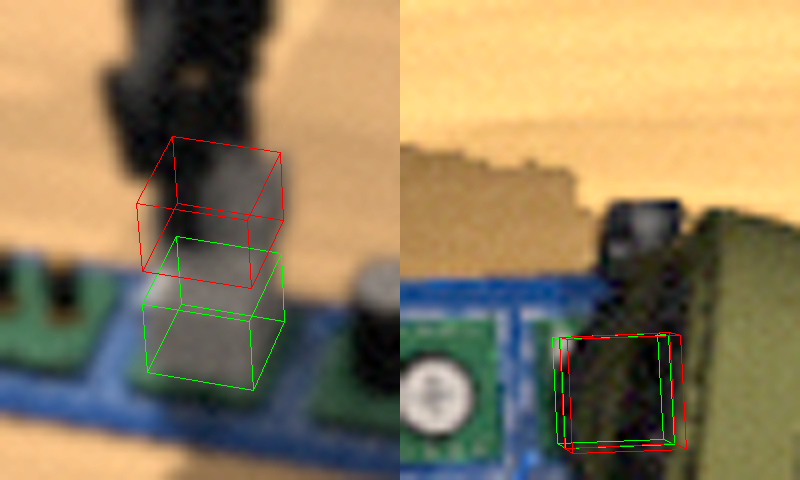

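The outlines match: the gray heat sink fits the red box and the block fits the green one. Lower, release and retreat.

Call:
{"fn": "jog_arm", "kwargs": {
  "plan": [
    [0,[-0.1,-0.05,0.4],0],
    [0,[0,0,0.3],0],
    [0,[0,0,0.1],0],
    [0,[0,0,0],0],
    [0,[0,0,0],0],
    [0,[0,0,0],0],
    [0,[0,0,0],0],
    [0,[0,0,0],0]
  ]
}}

```text
time: 31.45
tcp_pos: [0.48, -0.1115, 0.132]
orientation: [-0.0, 0.696, 0.718, -0.0]
ft_force: [-2.5, 1.3, 5.3]
gripper_width: 0.454
grip_force: 30.9
```

Call:
{"fn": "jog_arm", "kwargs": {
  "plan": [
    [0.6,[0,0,0],0],
    [0.8,[0,0,0],0],
    [1,[0,0,0],0],
    [1,[0,0,0],0],
    [1,[0,0,-0.5],0],
    [1,[0,0,-1],0],
    [1,[0,0,-1],0],
    [1,[0,0,-1],0]
  ]
}}

```text
time: 32.45
tcp_pos: [0.4806, -0.1115, 0.2033]
orientation: [0.0, 0.696, 0.718, 0.0]
ft_force: [0.3, 0.8, -1.2]
gripper_width: 0.999
grip_force: 0.0
```

Call:
{"fn": "jog_arm", "kwargs": {
  "plan": [
    [1,[-1,0,-1],0],
    [1,[-1,0,-1],0],
    [1,[-1,0,-0.5],0],
    [1,[-1,0,0],0],
    [1,[-1,0,0],0],
    [1,[-1,0,0],0],
    [1,[-1,0,0],0],
    [1,[-1,0,0],0]
  ]
}}

```text
time: 33.45
tcp_pos: [0.4852, -0.2727, 0.2515]
orientation: [-0.0, 0.696, 0.718, -0.0]
ft_force: [-0.1, 0.5, -0.5]
gripper_width: 1.002
grip_force: 0.0
```

```bash
python3 -c "
from h import *
import cv2
a=arm.read_camera('scene')['frame'][140:205,250:390,::-1];b=arm.read_camera('top')['frame'][210:270,270:410,::-1]
cv2.imwrite('pics/f.png',np.vstack([cv2.resize(a,(700,325),interpolation=2),cv2.resize(b,(630,270),interpolation=2)[:, :].copy() if 0 else cv2.resize(b,(700,270),interpolation=2)]))"
```

```text
(no output)
```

View pics/f.png

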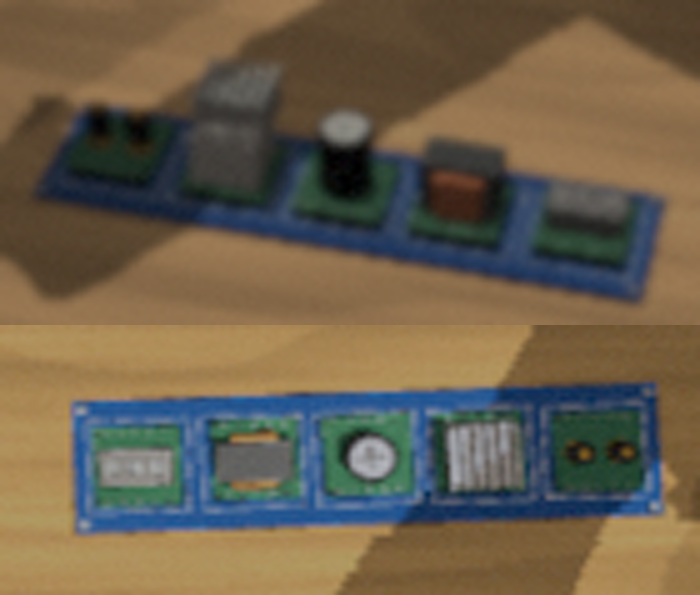

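All modules are square and centred in their bays. The heat sink sits level on the regulator, about 4 mm off centre, which is inside the 10 mm tolerance. Handing in.

```bash
python3 -c "
from workcell import arm
print(arm.sign_off())"
```

```text
the job is handed in; nothing more can be done
None
```

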